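# Pack the track cassettes and latch the transit tray

## Task

Swing the tray's steel keeper bar by its red knob well clear of the compartments, then lay every track cassette flat and rails up on the floor of a compartment of its own size, one in each. When all are in, swing the keeper back over them until its tongue rests fully home in the catch, and let go. Leave the vans, the tender and the brass dome where they are.

Things in the scene. Friction and masses are not known exactly. Their poses are not given: they have to be found in the camera images.
- long_a: fiddle-yard cassette: a plywood block with two steel rails and dark sleepers on top, 120 mm long, 30 wide, 15 high to the top of the plywood, 19 over the rails (rails 3 wide, 16.5 apart, set in from the sides), 90 g or so. Origin at the centre of its underside, x along its length (along the rails), z up out of the railed face. Loose on the table, rails up, beside the tray. May be absent
- long_b: fiddle-yard cassette: a plywood block with two steel rails and dark sleepers on top, 120 mm long, 30 wide, 15 high to the top of the plywood, 19 over the rails (rails 3 wide, 16.5 apart, set in from the sides), 90 g or so. Origin at the centre of its underside, x along its length (along the rails), z up out of the railed face. Loose on the table, rails up, beside the tray. May be absent
- short_a: fiddle-yard cassette: a plywood block with two steel rails and dark sleepers on top, 62 mm long, 30 wide, 15 high to the top of the plywood, 19 over the rails (rails 3 wide, 16.5 apart, set in from the sides), 47 g or so. Origin at the centre of its underside, x along its length (along the rails), z up out of the railed face. Loose on the table, rails up, beside the tray. May be absent
- short_b: fiddle-yard cassette: a plywood block with two steel rails and dark sleepers on top, 62 mm long, 30 wide, 15 high to the top of the plywood, 19 over the rails (rails 3 wide, 16.5 apart, set in from the sides), 47 g or so. Origin at the centre of its underside, x along its length (along the rails), z up out of the railed face. Loose on the table, rails up, beside the tray. May be absent
- short_c: fiddle-yard cassette: a plywood block with two steel rails and dark sleepers on top, 62 mm long, 30 wide, 15 high to the top of the plywood, 19 over the rails (rails 3 wide, 16.5 apart, set in from the sides), 47 g or so. Origin at the centre of its underside, x along its length (along the rails), z up out of the railed face. Loose on the table, rails up, beside the tray. May be absent
- tray: wooden transit tray fixed to the table, 195 mm (its x) by 167 (its y), 11 high; place and yaw vary. Origin at the centre of its underside, x away from the robot, from the pivot lug to the catch. Dividers between compartments are 18 mm wide, so seated neighbours are 25 mm apart; the plywood of seated cassettes stands 10 mm proud of the dividers
- long_bay1 (a point): centre of the floor of one of the tray's two long sunk compartments, which lie along the tray's y at tray x -71 mm; axes those of the tray. Compartment 127 (tray y) by 37 (tray x) mm, 5 mm deep (6 mm thick floor; dividers top out 11 mm above the table), any long cassette fits any of them
- long_bay2 (a point): centre of the floor of one of the tray's two long sunk compartments, which lie along the tray's y at tray x -16 mm; axes those of the tray. Compartment 127 (tray y) by 37 (tray x) mm, 5 mm deep (6 mm thick floor; dividers top out 11 mm above the table), any long cassette fits any of them
- short_bay1 (a point): centre of the floor of one of the tray's three short sunk compartments, which lie along the tray's x; at tray x 55, y -55 mm; axes those of the tray. Compartment 69 (tray x) by 37 (tray y) mm, 5 mm deep (6 mm thick floor; dividers top out 11 mm above the table), any short cassette fits any of them
- short_bay2 (a point): centre of the floor of one of the tray's three short sunk compartments, which lie along the tray's x; at tray x 55, y 0 mm; axes those of the tray. Compartment 69 (tray x) by 37 (tray y) mm, 5 mm deep (6 mm thick floor; dividers top out 11 mm above the table), any short cassette fits any of them
- short_bay3 (a point): centre of the floor of one of the tray's three short sunk compartments, which lie along the tray's x; at tray x 55, y 55 mm; axes those of the tray. Compartment 69 (tray x) by 37 (tray y) mm, 5 mm deep (6 mm thick floor; dividers top out 11 mm above the table), any short cassette fits any of them
- keeper (a joint): rad. Hinge of the keeper, a steel T-shaped latch bar that swings level over the tray. 0: closed, the bar lies along tray +x, its tongue against the stop in the aluminium catch. Grows anticlockwise seen from above (off the tray to its +y side), end stop at 1.6; starts at 0.35 to 0.85, part way across. Stays where it is left; about 0.5 N at the knob moves it, no spring
- keeper_knob (a point): point at the middle height of the keeper's red upright knob (round, 18 mm across, from 43 to 79 mm above the table), 185 mm from the pivot; this point is 63 mm above the table
- keeper_pivot (a point): point on the keeper's upright pivot axis, at tray (-130, 0) mm, at the underside of the bar, 33 mm above the table. The bar's stem is 18 mm wide, 10 thick and 245 long from pivot to tongue tip; its cross head, 130 by 24 mm, sits 185 mm from the pivot
- van_a: olive plastic model box van, 84 x 32 x 50 mm; origin at the centre of its underside. Bystander: leave it where it is
- van_b: olive plastic model box van, 84 x 32 x 50 mm; origin at the centre of its underside. Bystander: leave it where it is
- tender: black cast-metal model tender, 86 x 32 x 39 mm; origin at the centre of its underside. Bystander: leave it where it is
- dome: brass steam dome, 36 mm across the foot, 28 high; origin at the centre of its underside. Bystander: leave it where it is

How it is judged:
On the way, in this order (a step that is already met when the one before it is completed fails the run):
1. the keeper has been swung clear of the compartments (joint above 1.2 rad) (value of joint keeper above 1.2 rad), for 0.2 s.
2. every cassette lies flat, rails up, in a compartment of its size (((horizontal distance between long_a and long_bay1 below 0.01 m and z of long_a in the frame of long_bay1 below 0.0025 m) or (horizontal distance between long_a and long_bay2 below 0.01 m and z of long_a in the frame of long_bay2 below 0.0025 m)) and angle between each of long_a, long_b, short_a, short_b, short_c's own z axis and vertical below 0.06 rad and ((horizontal distance between long_b and long_bay1 below 0.01 m and z of long_b in the frame of long_bay1 below 0.0025 m) or (horizontal distance between long_b and long_bay2 below 0.01 m and z of long_b in the frame of long_bay2 below 0.0025 m)) and ((horizontal distance between short_a and short_bay1 below 0.01 m and z of short_a in the frame of short_bay1 below 0.0025 m) or (horizontal distance between short_a and short_bay2 below 0.01 m and z of short_a in the frame of short_bay2 below 0.0025 m) or (horizontal distance between short_a and short_bay3 below 0.01 m and z of short_a in the frame of short_bay3 below 0.0025 m)) and ((horizontal distance between short_b and short_bay1 below 0.01 m and z of short_b in the frame of short_bay1 below 0.0025 m) or (horizontal distance between short_b and short_bay2 below 0.01 m and z of short_b in the frame of short_bay2 below 0.0025 m) or (horizontal distance between short_b and short_bay3 below 0.01 m and z of short_b in the frame of short_bay3 below 0.0025 m)) and ((horizontal distance between short_c and short_bay1 below 0.01 m and z of short_c in the frame of short_bay1 below 0.0025 m) or (horizontal distance between short_c and short_bay2 below 0.01 m and z of short_c in the frame of short_bay2 below 0.0025 m) or (horizontal distance between short_c and short_bay3 below 0.01 m and z of short_c in the frame of short_bay3 below 0.0025 m)) and linear speed of each of long_a, long_b, short_a, short_b, short_c below 0.02 m/s), for 0.2 s.
3. the keeper is closed with its tongue in the catch (value of joint keeper below 0.05 rad), for 0.2 s.
At the end, for the whole second after the job is handed in: Every cassette present lies at rest on the floor of a compartment of its size (origin within 10 mm of the compartment's centre, no more than 2.5 mm above the floor, tilt under 0.06 rad, rails up), and the keeper is closed to within 0.05 rad (all of step 2 and value of joint keeper below 0.05 rad); the robot touches nothing.
It fails at once if the van a is moved more than 30 mm (distance of van_a from where it was at the start of the episode above 0.03 m).
It fails at once if the van b is moved more than 30 mm (distance of van_b from where it was at the start of the episode above 0.03 m).
It fails at once if the tender is moved more than 30 mm (distance of tender from where it was at the start of the episode above 0.03 m).
It fails at once if the dome is moved more than 30 mm (distance of dome from where it was at the start of the episode above 0.03 m).
Of long_a, long_b, short_a, short_b, short_c only 3 to 5 are there at a start; the rules pass over those that are not, and their reading is None.
At some moment in a run one of long_a, long_b, short_a, short_b, short_c may be knocked a few centimetres aside while the robot is not near it.
It also fails if it takes over 210 s, if anything falls off the work surface, if the arm or the gripper's body presses on something with over 40 N, if the wrist force passes 120 N, or if a joint passes its speed limit or range.

## Robot

A 6-joint arm with a two-finger parallel gripper is mounted at the origin on the work surface. World frame = base frame: x ahead of the robot, y to its left, z up, the work surface at z = 0. Lengths are in m, angles in rad, forces in N, time in s.
With the tool pointing down it reaches from about 0.325 to 0.9 m from the base axis. Payload 6.1 kg.
Tool frame: the origin (TCP) lies midway between the tips of the shut fingers; the grasp point (between the pads) lies 19 mm behind it; z points along the fingers, y is the line along which they close (so a half turn about z gives the same grasp; the last joint's range is limited). The gripper opens to 87 mm and grips with 3 to 60 N. Pads are 19 mm wide; open, the fingers measure 117 mm over their backs; the gripper's body (75 mm by 190 mm) begins 51 mm behind the grasp point.
Start: joints at [1.061, 0.22, 1.526, -0, 1.395, -0.126], TCP at [0.234, 0.58, 0.195] pointing down, gripper open.
Joint ranges: [-2.98, 2.98], [-0.91, 2.08], [0.09, 2.57], [-1.24, 4.39], [0.2, 2.65], [-2.68, 2.68]. Speed limits (rad/s): [2.57, 2.57, 3.01, 3.14, 3.14, 3.14].

## Interface

Orientations are given as a rotation vector (axis times angle).
In Python, from bench import * gives the robot as it stands. The module is installed in compiled form; this text tells all that it offers. Calls block until the motion is done:
- move_pose(position, orientation): joint-space move of the TCP to a pose.
- move_linear(position, ori=None, v=0.15): straight line of the TCP; ori=None keeps the orientation; v is the mean speed in m/s.
- set_joints(angles): joint-space move.
- command_gripper(opening, effort=None): opening from 0.0 (shut) to 1.0 (fully open); effort is the grip in N (None keeps the last); returns when the fingers have stopped.
- wait(seconds).
- inverse_kinematics(position, orientation): joint angles nearest the present ones, or None.
- read_state(): the state.
- read_camera(name): name is "scene" or "top"; returns the picture (480x640x3 uint8, red, green, blue); there is no depth.
- camera_info(name): a dict with "K" (3x3 intrinsics, pixels), "extrinsics" (4x4, takes a point from world to camera coordinates). Camera axes: x right, y down, z forward; pixel columns grow to the right and rows downward; lengths in m; the calibration is good to about 2 mm. A picture is of the moment at which its call begins. camera_info takes no time and is no camera call.
A pose or a line that the arm cannot do raises IKError and nothing moves.
- close_job(): hands the job in; it is judged then, once.
The state is a dict: "t": time; "q": joint angles; "joint_vel": joint speeds; "tau": joint torques, N m; "ee_pos": TCP position; "ee_rot": TCP orientation; "contact_force": force on the tool from outside, world axes, zero at the start; "wrist_torque": the same for the moment, N m; "width": opening from 0.0 (shut) to 1.0 (fully open); "finger_force": force on a finger pad.
Only numpy, scipy, OpenCV 4.12 (cv2) and the standard library are available. Lean on these libraries where they do the work, as an engineer would, in place of code of your own. Each camera call takes 0.05 s, during which the arm holds its last target. There are 200 camera calls.

## Working session

There is one attempt and no reset: what is moved stays moved. The work goes in short steps, each a Python script; the robot and the scene stay as the last script left them, time stands still between calls to the robot, and variables do not carry over. Pictures are saved under pics/ and viewed, at most 14 in all, crops included, and the job is handed in when it is done.

```bash
mkdir -p pics; python3 - <<'E'
from bench import *
import cv2,numpy as np
for n in("top","scene"):
    cv2.imwrite(f"pics/{n}0.png",read_camera(n)[:,:,::-1]); i=camera_info(n); print(n,np.round(i["K"],1).tolist(),np.round(i["extrinsics"],3).tolist())
print(read_state())
E
```

```text
top [[433.5, 0.0, 320.1], [0.0, 433.5, 236.9], [0.0, 0.0, 1.0]] [[-0.011, -1.0, 0.013, 0.012], [-0.986, 0.009, -0.164, 0.639], [0.164, -0.015, -0.986, 0.82], [0.0, 0.0, 0.0, 1.0]]
scene [[434.1, 0.0, 328.6], [0.0, 434.1, 247.4], [0.0, 0.0, 1.0]] [[-0.731, 0.682, 0.016, 0.439], [0.451, 0.501, -0.739, -0.216], [-0.512, -0.533, -0.674, 1.262], [0.0, 0.0, 0.0, 1.0]]
{'t': 0.1, 'q': array([ 1.06087900e+00,  2.21133641e-01,  1.52744771e+00, -1.58294009e-05,
        1.39468280e+00, -1.26108260e-01]), 'joint_vel': array([ 0.00124976, -0.00053841, -0.00382361, -0.00065141,  0.00089962,
        0.00045317]), 'tau': array([ 5.07445056e-04, -4.95946670e+01, -3.88518512e+01,  7.00278534e-02,
        5.15974173e-02, -3.43754073e-05]), 'ee_pos': array([0.23376541, 0.57901698, 0.19368105]), 'ee_rot': array([-5.99090887e-01, -3.08342304e+00,  2.50117951e-03]), 'contact_force': array([-0.77495973, -1.19779478, -0.23038196]), 'wrist_torque': array([-0.04615039, -0.01224494,  0.02067804]), 'finger_force': 0.0, 'width': 0.9976629634655079}
```

View pics/top0.png

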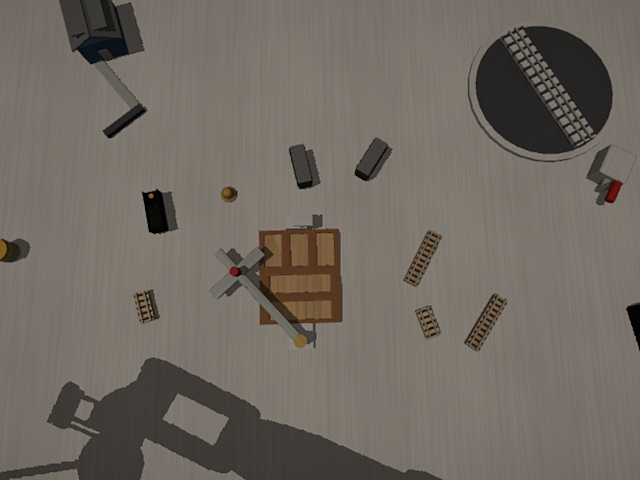

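View pics/scene0.png

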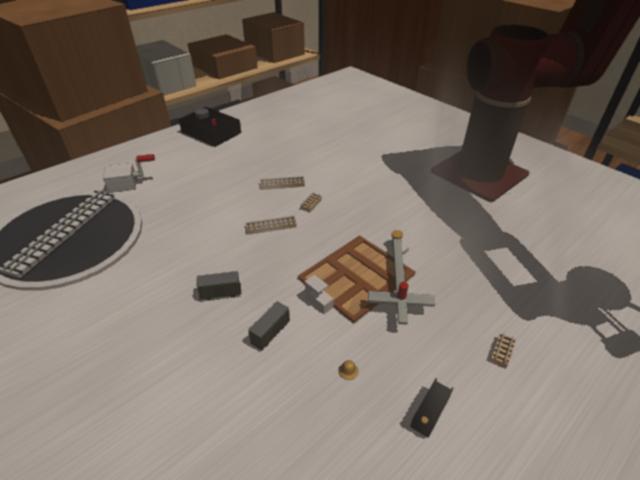

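The top view shows four cassettes: long at (422,258) and (486,321), short at (428,322) and (146,306). The tray is around (300,277), the knob at (235,271) and the pivot at (300,341). The scene view agrees, so I'll measure next.

```bash
cat > h.py <<'E'
from bench import *
import cv2,numpy as np
def ray(n,uv,z):
    i=camera_info(n);K=np.array(i["K"]);E=np.array(i["extrinsics"]);R,t=E[:3,:3],E[:3,3]
    uv=np.atleast_2d(np.array(uv,float)); d=np.c_[uv,np.ones(len(uv))]@np.linalg.inv(K).T@R; c=-R.T@t
    return (c+d*((z-c[2])/d[:,2])[:,None])[:,:2]
def rect(pts):
    "centre, length, width, yaw of long axis from world xy points"
    (cx,cy),(w,h),a=cv2.minAreaRect((pts*1000).astype(np.float32))
    if w<h: w,h,a=h,w,a+90
    a=(a+90)%180-90
    return np.array([cx,cy])/1000,w,h,np.radians(a)
def blobs(im,smin=75,roi=None):
    hsv=cv2.cvtColor(im,cv2.COLOR_RGB2HSV)
    m=((hsv[...,1]>smin)&(hsv[...,2]>25)&(hsv[...,0]<30)).astype(np.uint8)
    m=cv2.morphologyEx(m,cv2.MORPH_CLOSE,np.ones((5,5)))
    cs,_=cv2.findContours(m,cv2.RETR_EXTERNAL,cv2.CHAIN_APPROX_NONE)
    return [c[:,0] for c in cs if cv2.contourArea(c)>60]
E
python3 - <<'E'
from h import *
im=cv2.imread("pics/top0.png")[:,:,::-1].copy()
for p in[(258,422),(306,146),(250,275),(227,300),(60,400),(271,235)]: print(p,cv2.cvtColor(im,cv2.COLOR_RGB2HSV)[p])
for c in blobs(im):
    b=cv2.boundingRect(c)
    print(b,*[np.round(x,4) for x in rect(ray("top",c,0.013))])
hsv=cv2.cvtColor(im,cv2.COLOR_RGB2HSV)
m=((hsv[...,1]>170)&((hsv[...,0]<5)|(hsv[...,0]>175))).astype(np.uint8)[240:300,200:270]
mo=cv2.moments(m,True); uv=(200+mo['m10']/mo['m00'],240+mo['m01']/mo['m00']); print(mo['m00'],uv,ray("top",uv,.07),ray("top",(300,341),.045))
cv2.imwrite("pics/z.png",np.hstack([cv2.resize(im[215:355,200:350,::-1],None,fx=4,fy=4,interpolation=2)[:, :600]]))
E
```

```text
(258, 422) [ 17 105 117]
(306, 146) [21 35 95]
(250, 275) [ 15 124 117]
(227, 300) [20 23 98]
(60, 400) [ 17  32 126]
(271, 235) [  1 201 108]
(294, 334, 13, 14) [0.4337 0.0484] 25.7058 24.3095 -0.0061
(415, 306, 25, 33) [ 0.4671 -0.2127] 61.5262 32.1713 0.3284
(259, 304, 19, 21) [0.4884 0.1137] 40.9797 34.5722 0.0647
(465, 294, 42, 57) [ 0.4665 -0.3322] 120.4915 32.7464 -0.5997
(133, 291, 23, 32) [0.5057 0.366 ] 61.5587 33.3008 0.2937
(230, 267, 12, 9) [0.5759 0.1816] 23.0155 16.6048 1.5606
(0, 239, 19, 23) [0.6254 0.6517] 49.043 36.8067 0.1079
(404, 230, 38, 56) [ 0.5998 -0.2085] 120.7619 30.818 -0.5069
(259, 229, 83, 95) [0.5657 0.0493] 196.2154 167.3179 0.0187
(221, 187, 16, 15) [0.7407 0.1999] 32.2222 30.8223 1.5631
(605, 180, 17, 23) [ 0.7407 -0.6291] 55.3632 21.1492 -0.5199
76.0 (234.8815789473684, 271.1578947368421) [[0.57059607 0.17246181]] [[0.4349897  0.04735692]]
```

View pics/z.png

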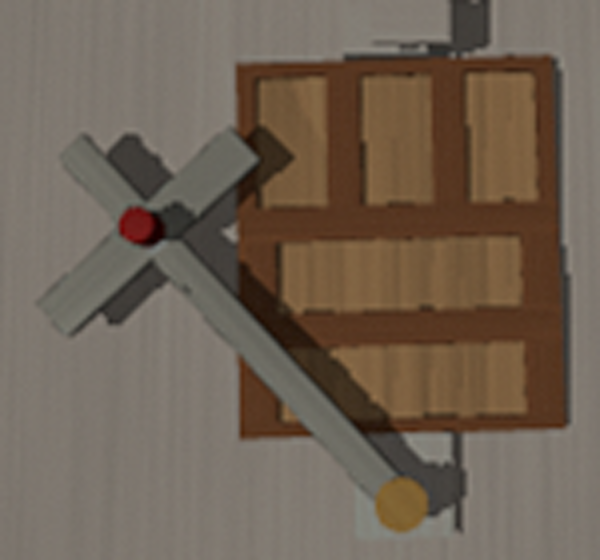

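The zoomed crop confirms the tray rectangle: centre (0.566, 0.049), yaw about 0.018. The knob is at a keeper angle of about 0.73 rad, and the bays are clear. Next I'll open the keeper.

```bash
cat >> h.py <<'E'
from scipy.spatial.transform import Rotation as Ro
TC=np.array([.5657,.0493]); TY=.0175
def T(x,y): c,s=np.cos(TY),np.sin(TY); return TC+np.array([c*x-s*y,s*x+c*y])
PV=T(-.130,0)
def ori(yaw):
    c,s=np.cos(yaw),np.sin(yaw)
    return Ro.from_matrix(np.array([[c,s,0],[s,-c,0],[0,0,-1]])).as_rotvec()
def best(p,yaw):
    "of yaw and its half turn, the one with least wrist travel and margin"
    q0=read_state()["q"]; o=[]
    for y in(yaw,yaw+np.pi):
        q=inverse_kinematics(p,ori(y))
        if q is not None: o.append((abs(q[5])+.3*abs(q[5]-q0[5]),y))
    return ori(min(o)[1])
def knob(phi,z): return np.r_[PV+.185*np.array([np.cos(phi),np.sin(phi)]),z]
def swing(a,b,n):
    for f in np.linspace(a,b,n+1)[1:]:
        R=best(knob(f,.055),f); move_linear(knob(f,.055),R,v=.08)
E
python3 - <<'E'
from h import *
print(PV)
phi=np.arctan2(.1725-PV[1],.5706-PV[0]); print(phi)
command_gripper(.5,10)
R=best(knob(phi,.055),phi)
move_pose(knob(phi,.16),R); move_linear(knob(phi,.055),v=.1)
command_gripper(.27)
print(read_state()["width"],read_state()["contact_force"])
swing(phi,TY+1.5,8)
s=read_state();print(s["q"],s["contact_force"])
command_gripper(.5); move_linear(knob(TY+1.5,.16),v=.2)
cv2.imwrite("pics/a.png",read_camera("top")[:,:,::-1]);print(read_state()["t"])
E
```

```text
[0.43571991 0.04702512]
0.7492892999273182
0.26978710595669014 [1.00695288 0.27506786 0.08738199]
[ 3.22232406e-01  7.85465435e-02  1.96421196e+00 -1.58067439e-04
  1.09798077e+00  3.77688818e-01] [-0.14791586  0.24349116  0.28329435]
9.275
```

View pics/a.png

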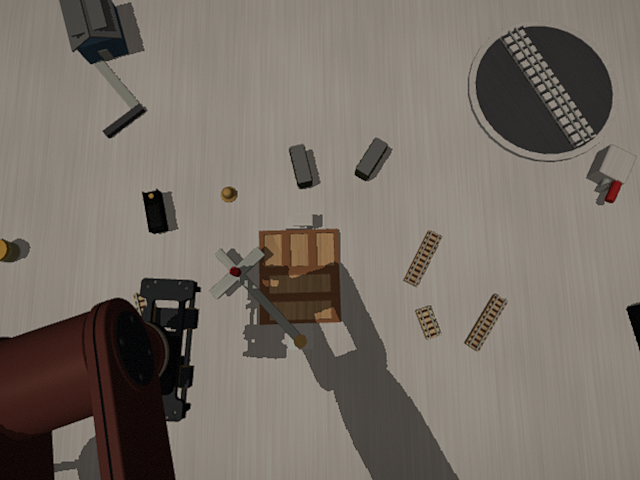

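The picture shows the keeper has not moved: the knob is still at (235,271). The fingers missed the knob, so I'll go back and look from the side.

```bash
python3 - <<'E'
from h import *
phi=.7493
R=best(knob(phi,.055),phi)
move_pose(knob(phi,.12),R); move_linear(knob(phi,.055),v=.1)
s=read_state();print(s["ee_pos"],s["contact_force"],knob(phi,.055))
im=read_camera("scene"); cv2.imwrite("pics/b.png",cv2.resize(im[200:400,280:500,::-1],None,fx=3,fy=3,interpolation=2))
for n in(0,):
    im0=cv2.imread("pics/scene0.png")[:,:,::-1].copy(); hsv=cv2.cvtColor(im0,cv2.COLOR_RGB2HSV)
    m=((hsv[...,1]>170)&((hsv[...,0]<5)|(hsv[...,0]>175))).astype(np.uint8); m[:270]=0;m[310:]=0;m[:,:390]=0;m[:,420:]=0
    x,y,w,h=cv2.boundingRect(m);print(x,y,w,h,ray("scene",(x+w/2,y+h/2),.063))
E
```

```text
[0.57165328 0.17321937 0.05561087] [ 0.23862868 -0.21588637  1.02613295] [0.57117059 0.1730335  0.055     ]
401 283 6 5 [[0.5591648  0.16862205]]
```

View pics/b.png

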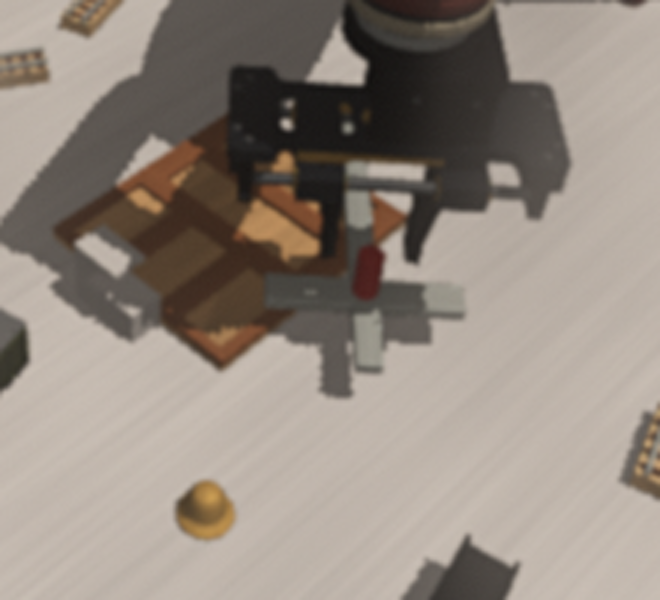

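```bash
python3 - <<'E'
from h import *
def proj(n,p):
    i=camera_info(n);K=np.array(i["K"]);E=np.array(i["extrinsics"]);c=K@(E[:3,:3]@p+E[:3,3]);return c[:2]/c[2]
for z in(.043,.0556,.079):
    u=proj("scene",np.array([.5717,.1732,z]));print(z,u,(u-[280,200])*3, proj("top",np.array([.5717,.1732,z])))
for n in("top","scene"):
    i=camera_info(n);E=np.array(i["extrinsics"]);print(-E[:3,:3].T@E[:3,3])
print(read_state()["q"])
im=read_camera("top"); cv2.imwrite("pics/c.png",cv2.resize(im[200:350,150:350,::-1],None,fx=4,fy=4,interpolation=2))
E
```

```text
0.043 [400.33531645 296.92248212] [361.00594936 290.76744635] [236.96165494 271.77042858]
0.0556 [401.16480835 292.60991945] [363.49442505 277.82975835] [235.83764904 271.23056936]
0.079 [402.75063143 284.36515971] [368.25189429 253.09547912] [233.66127688 270.18525939]
[0.49634765 0.01861347 0.91378193]
[1.06498218 0.48113758 0.68365011]
[1.62186307e-01 2.89747302e-01 1.71751021e+00 2.65684282e-05
 1.13263054e+00 9.83510532e-01]
```

View pics/c.png

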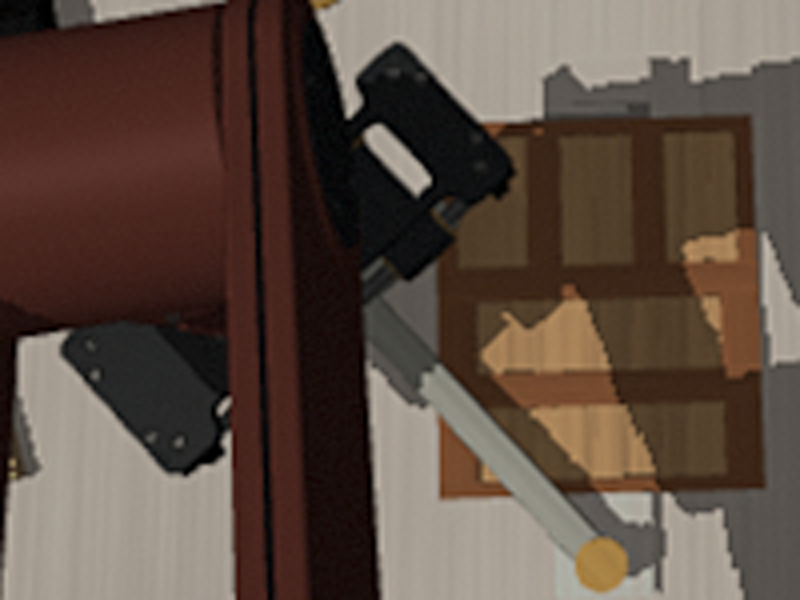

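The calibration fits the knob, but the open fingertips sit higher or further back than the TCP suggests. I'll go lower and grip firmly, checking the width.

```bash
python3 - <<'E'
from h import *
phi=.7493
move_linear(knob(phi,.047),v=.05)
s=read_state();print(s["ee_pos"],s["contact_force"])
command_gripper(.0,10)
s=read_state();print(s["width"],s["finger_force"],s["contact_force"])
im=read_camera("scene"); cv2.imwrite("pics/d.png",cv2.resize(im[200:340,320:480,::-1],None,fx=4,fy=4,interpolation=2))
E
```

```text
[0.57071137 0.17290603 0.04645955] [-0.48908531  0.08398965 -0.70208341]
0.1918438218460054 9.99999850988388 [-5.08587845e-04  6.41364142e-01  1.77078132e-01]
```

View pics/d.png

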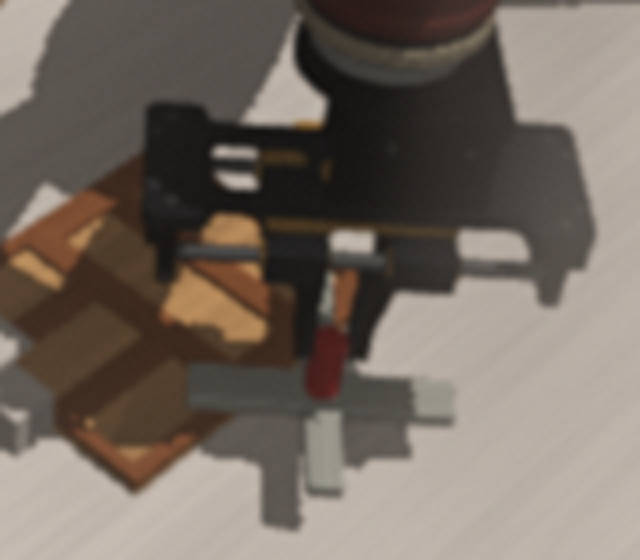

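The fingers now hold the knob at width 0.19, so I'll swing it this way. Afterwards I'll check where the tips really are.

```bash
sed -i 's/def swing(a,b,n):/def swing(a,b,n,z=.047):/; s/knob(f,.055)/knob(f,z)/g' h.py; python3 - <<'E'
from h import *
swing(.7493,TY+1.5,8)
s=read_state();print(s["width"],s["finger_force"],s["contact_force"],s["ee_pos"])
command_gripper(.5); move_linear(knob(TY+1.5,.16),v=.2)
move_pose([.50,.20,.16],best([.5,-.15,.10],np.pi/2)); 
move_pose([.56,-.10,.10],best([.56,-.10,.10],0)); command_gripper(0,10)
s=read_state();print(s["ee_pos"],s["ee_rot"],s["width"])
a=read_camera("top");b=read_camera("scene")
cv2.imwrite("pics/e.png",a[:,:,::-1]);cv2.imwrite("pics/e2.png",b[:,:,::-1])
i=camera_info("scene");K=np.array(i["K"]);E=np.array(i["extrinsics"]);c=K@(E[:3,:3]@s["ee_pos"]+E[:3,3]);u=c[:2]/c[2];print(u)
x,y=int(u[0])-80,int(u[1])-90
z=cv2.resize(b[y:y+140,x:x+160,::-1],None,fx=3,fy=3,interpolation=2); cv2.circle(z,(int((u[0]-x)*3),int((u[1]-y)*3)),3,(0,0,255),-1)
z2=cv2.resize(a[200:360,100:400,::-1],(300*420//160,420)) if 0 else cv2.resize(a[220:360,200:300,::-1],(300,420))
cv2.imwrite("pics/f.png",np.hstack([z,z2]))
E
```

```text
0.19164671228206956 9.999671280384064 [ 0.62423448  9.88545063 -3.3366054 ] [0.44550134 0.23327602 0.04713577]
[ 0.55999779 -0.10003992  0.09998918] [ 3.14159082e+00 -8.72487687e-05 -2.10355428e-05] 0.000509024211276809
[311.98563288 207.93902658]
```

View pics/f.png

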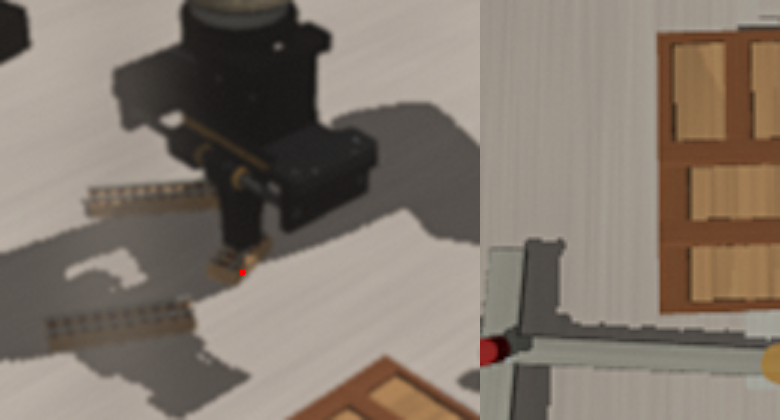

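The keeper is open at about 1.55 rad. The dark fingertips end near crop (240,247), well above the projected TCP at (242,272). I'll probe the table with shut fingers to get the true tip height.

```bash
python3 - <<'E'
from h import *
move_linear([.56,-.10,.02],v=.15); wait(.3)
f0=read_state()["contact_force"][2]
for z in np.arange(.016,-.024,-.001):
    try: move_linear([.56,-.10,z],v=.02)
    except Exception as e: print(z,repr(e)); break
    wait(.1); s=read_state(); f=s["contact_force"][2]-f0
    if abs(f)>5: print("touch",z,s["ee_pos"],f); break
print(z,s["contact_force"],s["t"])
if 1:
    b=read_camera("scene"); p=s["ee_pos"]
    i=camera_info("scene");K=np.array(i["K"]);E=np.array(i["extrinsics"]);c=K@(E[:3,:3]@p+E[:3,3]);u=c[:2]/c[2]
    x,y=int(u[0])-60,int(u[1])-70
    q=cv2.resize(b[y:y+100,x:x+120,::-1],None,fx=5,fy=5,interpolation=2); cv2.circle(q,(int((u[0]-x)*5),int((u[1]-y)*5)),3,(0,0,255),-1); cv2.imwrite("pics/g.png",q)
E
```

```text
-0.023000000000000034 [ 0.03058874  0.14267688 -0.49290527] 33.95
```

View pics/g.png

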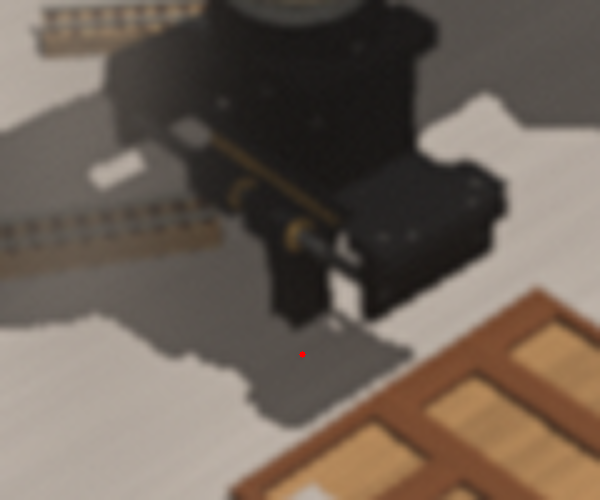

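No contact yet at -0.023, so I'll keep probing.

```bash
python3 - <<'E'
from h import *
f0=read_state()["contact_force"][2]
for z in np.arange(-.0235,-.034,-.0005):
    move_linear([.56,-.10,z],v=.02)
    wait(.15); s=read_state(); f=s["contact_force"][2]-f0
    if abs(f)>4: print("touch",z,s["ee_pos"],f); break
print(z,f,s["t"]); move_linear([.56,-.10,.05],v=.2)
E
```

```text
touch -0.028000000000000004 [ 0.5600836  -0.10000739 -0.0274877 ] 5.413201079939629
-0.028000000000000004 5.413201079939629 38.0
```

The true tips are 27.5 mm behind the reported TCP. I'll fold that into the helpers, then pick and place the first long cassette into bay 2.

```bash
cat >> h.py <<'E'
DZ=.0275
HOME=[1.061,.22,1.526,0,1.395,-.126]
CAM=np.array([.496,.019])
def look(name=None):
    "list of (kind, xy, yaw, w, h) of cassettes loose on the table"
    set_joints(HOME); im=read_camera("top")
    if name: cv2.imwrite(f"pics/{name}.png",im[:,:,::-1])
    out=[]
    for c in blobs(im):
        p,w,h,a=rect(ray("top",c,.015))
        if not(26<h<38) or np.hypot(*(p-TC))<.13: continue
        k='long' if 110<w<130 else 'short' if 55<w<70 else None
        if k is None: continue
        n=np.array([-np.sin(a),np.cos(a)]); p=p+n*np.sign(n@(p-CAM))*(h-30)/2000
        out.append((k,p,a,w,h))
    return out
def down(xy,R,z,zs):
    "tip from height zs to z with force watch"
    f0=read_state()["contact_force"][2]
    move_linear(np.r_[xy,zs-DZ],R,v=.2)
    move_linear(np.r_[xy,z+.012-DZ],v=.12)
    for k in np.linspace(z+.012,z,5)[1:]:
        move_linear(np.r_[xy,k-DZ],v=.04)
        f=read_state()["contact_force"][2]-f0
        if abs(f)>10: print("contact",k,f); return False
    return True
def pick(p,a,off=0):
    "off: grasp point along cassette x"
    g=p+off*np.array([np.cos(a),np.sin(a)])
    command_gripper(.65,25); R=best(np.r_[g,.006-DZ],a)
    move_pose(np.r_[g,.13-DZ],R); ok=down(g,R,.006,.06); command_gripper(0,25)
    s=read_state(); print("grip",ok,s["width"]*87,s["finger_force"])
    move_linear(np.r_[g,.13-DZ],v=.2)
def yawnow(): x=Ro.from_rotvec(read_state()["ee_rot"]).as_matrix()[:,0]; return np.arctan2(x[1],x[0])
def place(c,b,a,off=0):
    """cassette centre to c, long axis along b; a = cassette yaw when picked, off its grasp offset"""
    t0=yawnow()-a                       # tool yaw minus cassette yaw (0 or pi)
    best_=None
    for bb in(b,b+np.pi):
        g=c+off*np.array([np.cos(bb),np.sin(bb)]); q=inverse_kinematics(np.r_[g,.0125-DZ],ori(bb+t0))
        if q is not None and (best_ is None or abs(q[5])<best_[0]): best_=(abs(q[5]),g,ori(bb+t0))
    _,g,R=best_
    move_pose(np.r_[g,.13-DZ],R); ok=down(g,R,.0127,.06)
    command_gripper(.44); s=read_state(); print("placed",ok,s["t"])
    move_linear(np.r_[g,.14-DZ],v=.2)
E
python3 - <<'E'
from h import *
print("cap by scene at z .045/.055",ray("scene",(397,234),.045),ray("scene",(397,234),.055),"top",ray("top",(300,341),.055))
L=look("l1"); [print(x) for x in L]
k,p,a,w,h=[x for x in L if x[0]=='long'][0] if 0 else max((x for x in L if x[0]=='long'),key=lambda x:x[1][0])
pick(p,a); place(T(-.016,0),TY+np.pi/2,a)
look("l2"); im=cv2.imread("pics/l2.png"); cv2.imwrite("pics/m.png",cv2.resize(im[215:355,200:350],None,fx=4,fy=4,interpolation=2))
E
```

```text
cap by scene at z .045/.055 [[0.43322308 0.0468671 ]] [[0.44311518 0.05366692]] top [[0.43569595 0.04702607]]
('short', array([ 0.46748889, -0.21317641]), np.float64(0.326642633231644), 61.35913848876953, 32.17195510864258)
('long', array([ 0.46572411, -0.33244609]), np.float64(-0.5996567921181989), 120.01970672607422, 32.67372131347656)
('short', array([0.50531716, 0.36667393]), np.float64(0.2884623574217775), 61.34783935546875, 33.569313049316406)
('long', array([ 0.59923008, -0.208481  ]), np.float64(-0.5018081923480253), 120.4600601196289, 30.673870086669922)
grip True 29.47387919775421 24.99988943338394
placed True 52.6083
```

View pics/m.png

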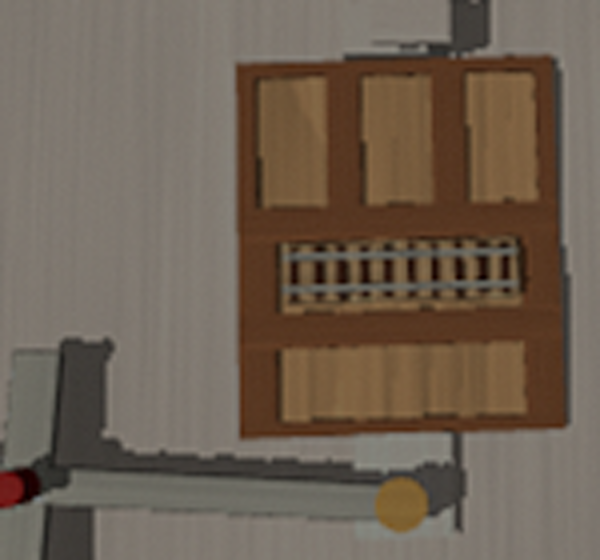

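The first long cassette sits neatly in bay 2. The cap height is about 47 mm, so the gripper clears it. Now the rest, looking again before each pick.

```bash
python3 - <<'E'
from h import *
L=look(); k,p,a,w,h=[x for x in L if x[0]=='long'][0]; print(len(L),p,a)
pick(p,a); place(T(-.071,0),TY+np.pi/2,a)
for ty in(-.055,.055):
    L=look(); S=[x for x in L if x[0]=='short']; k,p,a,w,h=min(S,key=lambda x:x[1][1]); print(len(L),p,a)
    pick(p,a); place(T(.055,ty),TY,a)
print(look("l3")); im=cv2.imread("pics/l3.png"); cv2.imwrite("pics/n.png",im)
b=read_camera("scene"); cv2.imwrite("pics/n.png",np.hstack([cv2.resize(im[215:355,215:350],(405,420),interpolation=2),cv2.resize(b[215:340,280:400,::-1],(390,420),interpolation=2)]))
E
```

```text
3 [ 0.4658084 -0.3325037] -0.5996567921181989
grip True 29.097734741394916 24.9999538064003
placed True 67.1417
2 [ 0.4674918  -0.21315379] 0.3283923966468533
grip True 29.58383511444524 25.00005751848221
placed True 80.5083
1 [0.50519241 0.36680962] 0.29940858200276205
grip True 29.671536943312542 25.000130832195282
placed True 92.7333
[]
```

View pics/n.png

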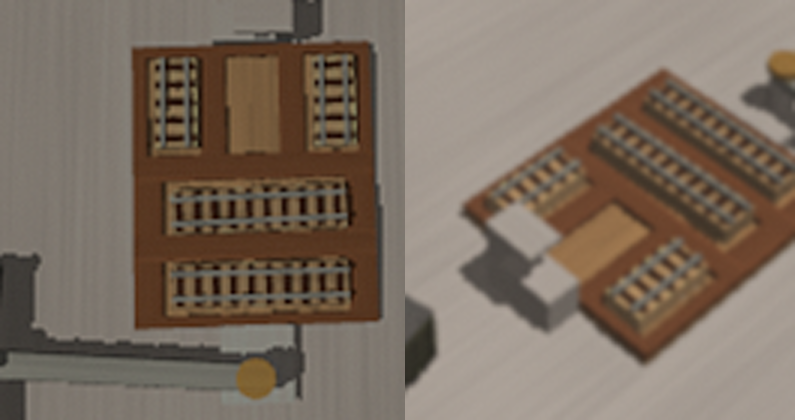

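All four cassettes are seated in both views, with none left loose, and the fifth is absent. Now I'll close the keeper, watching the force near the stop.

```bash
python3 - <<'E'
from h import *
im=cv2.imread("pics/l3.png")[:,:,::-1].copy(); hsv=cv2.cvtColor(im,cv2.COLOR_RGB2HSV)
m=((hsv[...,1]>150)&((hsv[...,0]<6)|(hsv[...,0]>175))).astype(np.uint8); m[:300]=0;m[370:]=0;m[:,:170]=0;m[:,250:]=0
mo=cv2.moments(m,True);k=ray("top",(mo['m10']/mo['m00'],mo['m01']/mo['m00']),.073)[0]
phi=np.arctan2(k[1]-PV[1],k[0]-PV[0]);print(mo['m00'],k,phi,np.hypot(*(k-PV)))
Z=.050-DZ
command_gripper(.5,12); R=best(knob(phi,Z),phi); move_pose(knob(phi,.14),R); move_linear(knob(phi,Z),v=.1)
command_gripper(0,12); s=read_state();print(s["width"]*87,s["contact_force"])
swing(phi,TY+.06,14,Z)
f0=read_state()["contact_force"]
for j in np.arange(.05,-.021,-.01):
    swing(TY+j+.01,TY+j,1,Z); wait(.1); f=read_state()["contact_force"]; print(round(j,3),np.round(f,1))
    if f[1]-f0[1]>8: break
s=read_state();print(s["t"],s["width"]*87,s["ee_pos"])
E
```

```text
93.0 [0.44740625 0.22972488] 1.506918600117324 0.18307314279064832
17.39158519048996 [-0.43542865  0.62802627  1.74511159]
0.05 [-10.   -1.2  10.5]
0.04 [-10.1  -1.   10.3]
0.03 [-11.   -0.1  10.9]
0.02 [-10.3  -1.1  11.1]
0.01 [-10.6  -1.4  11.2]
-0.0 [-10.3   2.5  10.5]
-0.01 [-9.8  8.6  9.8]
107.4917 17.425892001723724 [0.6176885  0.05245008 0.0223796 ]
```

The force rises at 0 rad, so the keeper is against the stop. I'll release and check.

```bash
python3 - <<'E'
from h import *
command_gripper(.45); p=read_state()["ee_pos"]; move_linear([p[0],p[1],.15],v=.15); L=look("l4"); print(L)
im=cv2.imread("pics/l4.png"); b=read_camera("scene"); cv2.imwrite("pics/o.png",np.hstack([cv2.resize(im[195:355,215:350],(354,420),interpolation=2),cv2.resize(b[215:340,280:420,::-1],(440,395),interpolation=2) if 0 else cv2.resize(b[215:345,280:420,::-1],(440,420),interpolation=2)]))
print(read_state()["t"])
E
```

```text
[]
111.6417
```

View pics/o.png

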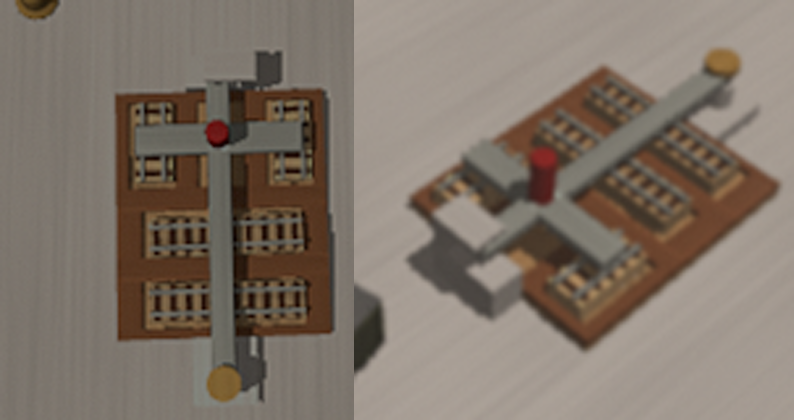

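The keeper lies straight, with its tongue in the catch at crop (222,75), and all four cassettes are still seated. I'm handing the job in.

```bash
python3 -c "
from bench import *
print(close_job())"
```

```text
the job is handed in; nothing more can be done
None
```

All four cassettes present (two long, two short) are in their own compartments, the keeper is closed with its tongue in the catch, and the job was handed in at about 112 s; no verdict came back.

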